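# Push two charcoal soldering blocks into line in the angle stop

### The arm

A 6-joint arm with a two-finger parallel gripper is mounted at the origin on a cart in front of the work surface, level with it; the furniture and walls round the work are solid. World frame = base frame: x ahead of the robot, y to its left, z up, the work surface at z = 0. Lengths are in mm, angles in degrees, forces in N, time in s.
With the tool pointing down it reaches from about 300 to 850 mm from the base axis. Payload 4.2 kg.
Tool frame: the origin (TCP) lies midway between the tips of the shut fingers; the grasp point (between the pads) lies 19 mm behind it (env.hold_point_z is the z of the grasp point in the tool frame, in mm); z points along the fingers, y is the direction in which the jaws open and shut (so a half turn about z gives the same grasp; the last joint's range is limited). The gripper opens to 91 mm and grips with 3 to 60 N. Pads are 32 mm wide; open, the fingers measure 118 mm over their backs; the gripper's body (76 mm by 178 mm) begins 60 mm behind the grasp point.
Start: joints at [-76.146, 18.312, 89.639, -0, 72.044, -1.146], TCP at [148.824, -555.425, 192.376] pointing down, gripper open.
Joint ranges: [-177.97, 177.97], [-48.28, 115.42], [12.27, 149.76], [-77.06, 257.06], [2.81, 150.46], [-146.56, 146.56]. Speed limits (degrees/s): [147.25, 147.25, 180, 180, 180, 180].

### API

Orientations are given as [roll, pitch, yaw] about the fixed x, y, z axes, in that order (R = Rz(yaw) Ry(pitch) Rx(roll)).
In Python, from workcell import env, grab_frame, camera_params, spotter gives the robot as it stands. The module is installed in compiled form; this text tells all that it offers.
- The arm moves only by the shell command python3 -m jog 'ROWS' [FORCE]. ROWS is text: rows parted by semicolons, each of 7 numbers parted by spaces: the turn, a rotation vector about the world's x, y, z in units of 5 degrees (1.0 is 5 degrees), then the shift along the world's x, y, z in units of 25 mm (1.0 is 25 mm), then the opening, from 0 (shut) to 1 (fully open). A call has 1 to 5 rows; each row is the pose to reach, as a shift and turn from the pose commanded when the call began; what a row does not reach only later rows make up. A row lasts 1/8 s, in which the tool goes at most 62.5 mm and 10.7 degrees, less where a joint would pass 70% of its speed; a pose out of reach is approached as far as the arm can. A call with a gripper value outside its range is refused whole. The fingers move at their own pace and stop on an object; FORCE is the grip in N (left out, the last holds). Time passes only in rows, so rows that repeat a pose let the fingers close. It gives the time, the measured TCP pose, the force and the opening at its end, in the units of the state.
- env.state(): the state, without advancing time (a new reading comes with each control period).
- grab_frame(name): name is "side" or "top"; returns the picture (384x512x3 uint8, red, green, blue); there is no depth.
- camera_params(name): a dict with "K" (3x3 intrinsics, pixels), "rvec" (rotation vector, rad) and "tvec" (3), from world to camera coordinates, as OpenCV has them. Camera axes: x right, y down, z forward; pixel columns grow to the right and rows downward; lengths in mm; the calibration is good to about 2 mm. A picture is of the moment at which its call begins. camera_params takes no time and is no camera call.
- env.job_done(): hands the job in, once; it reports no verdict.
Trained networks look in the newest picture that a camera, given by its name, has taken for a name from the list of things; names that differ only in an ending like _2 or _b are one class to them, and where a whole thing is asked for, a point or a joint stands for the part that bears it (a point fixed in the world has none). Each returns a list of dicts, best first, with "conf" (0 to 1); they miss things now and then, are a little off and sometimes report something else, mostly with a low value. They report only what shows in the picture. A call takes as long as a camera call.
- spotter.look_for(query, camera): "box" ([left, top, width, height] in pixels, round what is visible of it).
- spotter.trace(query, camera): "region" (384x512 bool, what is visible of it) and "box" ([left, top, width, height] in pixels, round what is visible of it).
The state is a dict: "time_s": time; "qpos": joint angles; "qvel": joint speeds; "effort": joint torques, N m; "ee_pos": TCP position; "ee_rot": TCP orientation; "force": force on the tool from outside, world axes, zero at the start; "torque": the same for the moment, N m; "gripper_width": finger opening in mm.
Only numpy, scipy, OpenCV 4.12 (cv2) and the standard library are available. Lean on these libraries where they do the work, as an engineer would, in place of code of your own. Each camera call takes 0.05 s, during which the arm holds its last target. There are 200 camera calls.

### The job

Make one soldering bed of the two charcoal blocks: push both along the bench until they stand flush against the long fence of the aluminium angle stop at the near edge, the right-hand one also touching the short end stop and the other one touching it, with no gaps and in either order. Only push them with the fingers, without lifting or tipping them, and leave the other things where they are.

Things in the scene. Friction and masses are not known exactly. Their poses are not given: they have to be found in the camera images.
- stop: Fixed aluminium L stop, 20 mm high, bars 8 mm thick, turned up to 4 degrees. Origin: inner corner, at bench height. Long fence along the bench's near edge: its inner face (away from the robot) is the plane x = 0, from y = 0 to 0.27; y runs to the robot's left, x away from the robot. Short end stop at its right end: inner face is the plane y = 0, from x = 0 to 0.065. The blocks belong at x > 0, y > 0.
- big_block: Larger grey-brown charcoal block, loose, 62 (its x) x 85 (its y) x 29 mm high, about 0.1 kg; origin at the centre of its underside. Either block may be the right-hand one. Each starts beyond the fence, clear of it, of the end stop and of the other block, its y axis within 17 degrees of the fence's. They slide easily and stay where left.
- small_block: The smaller grey-brown charcoal block, loose, about 0.09 kg: 59 mm (its x) x 63 mm (its y) x 26 mm high. Origin at the centre of its underside.
- loupe: Black eye loupe, 38 mm across, 32 mm high, at the left, beyond the fence: a bystander to be left alone; origin at the centre of its underside
- tweezers: Pair of tweezers, 119 mm long, lying behind the loupe: a bystander to be left alone; origin at the centre of its underside
- pot: Small cream pot with a white lid, 45 mm across, 25 mm high, to the right of the stop: a bystander to be left alone; origin at the centre of its underside
- parts_dish: Round brass-coloured dish of small parts, 50 mm across, 13 mm high, far beyond the fence: a bystander to be left alone; origin at the centre of its underside
- wood_chock: Small wooden chock, 21 x 27 x 10 mm, to the right of the stop: a bystander to be left alone; origin at the centre of its underside

How it is judged (in metres and radians):
At the end, for the whole second after the job is handed in: Both blocks lie flat and at rest against the long fence (gap at the middle of the block at most about 4 mm, turned from it by less than 3.4 degrees); the right-hand block is within about 5 mm of the end stop and the other one butts against it (gaps together at most about 9 mm) (x of big_block in the frame of stop between 0.027 and 0.035 m and x of small_block in the frame of stop between 0.0255 and 0.0335 m and angle between the y axis of each of big_block, small_block and the y axis of stop, either way round below 0.06 rad and linear speed of each of big_block, small_block below 0.01 m/s and height (world z) of each of big_block, small_block below 0.004 m and ((y of big_block in the frame of stop between 0.039 and 0.0475 m and y of small_block in the frame of stop between 0.112 and 0.1255 m) or (y of small_block in the frame of stop between 0.028 and 0.0365 m and y of big_block in the frame of stop between 0.101 and 0.1145 m))); the robot touches nothing.
It fails at once if a charcoal block is lifted off the bench or tipped (height (world z) of any of big_block, small_block above 0.008 m or angle between any of big_block, small_block's own z axis and vertical above 0.15 rad).
It fails at once if one of the other things (loupe, tweezers, lidded pot, parts dish, wooden chock) is moved by more than 10 mm (distance of any of loupe, tweezers, pot, parts_dish, wood_chock from where it was at the start of the episode above 0.01 m).
It also fails if it takes over 45 s, if anything falls off the work surface, if the arm or the gripper's body presses on something with over 40 N, if the wrist force passes 120 N, or if a joint passes its speed limit or range.

## Working session

There is one attempt and no reset: what is moved stays moved. The work goes in short steps, Python scripts to look and compute and a shell command to move; the robot and the scene stay as the last step left them, time stands still between calls to the robot, and variables do not carry over. Pictures are saved under pics/ and viewed, about 8 in all and at most 12, crops included, and the job is handed in when it is done.

```bash
mkdir -p pics
cat > h.py <<'E'
import numpy as np, cv2
from workcell import env, grab_frame, camera_params, spotter
def save(cam,name):
    im=grab_frame(cam); cv2.imwrite('pics/'+name,im[:,:,::-1]); return im
def ray(cam,px,z):
    p=camera_params(cam); R=cv2.Rodrigues(np.array(p['rvec'],float))[0]; t=np.array(p['tvec'],float).ravel()
    px=np.atleast_2d(px).astype(float); d=np.c_[px,np.ones(len(px))]@np.linalg.inv(np.array(p['K'])).T@R
    c=-R.T@t; return c+d*((z-c[2])/d[:,2])[:,None]
def proj(cam,P):
    p=camera_params(cam)
    return cv2.projectPoints(np.array(P,float).reshape(-1,3),np.array(p['rvec'],float),np.array(p['tvec'],float),np.array(p['K'],float),None)[0].reshape(-1,2)
E
python3 - <<'E'
from h import *
a=save('top','t0.png'); b=save('side','s0.png')
for c in('top','side'):
    p=camera_params(c);R=cv2.Rodrigues(np.array(p['rvec'],float))[0]
    print(c,(-R.T@np.array(p['tvec'],float).ravel()).round(),np.diag(p['K']))
    for q in('stop','big_block','small_block','loupe','tweezers','pot','parts_dish','wood_chock'):
        r=spotter.trace(q,c)
        for d in r[:2]:
            m=d['region'].astype(np.uint8)
            rc=cv2.minAreaRect(cv2.findNonZero(m)); bp=cv2.boxPoints(rc)
            print(q,c,round(d['conf'],2),np.round(d['box']),bp.round(0).tolist(), ray(c,bp,{'stop':20,'big_block':29,'small_block':26}.get(q,10))[:,:2].round().tolist() if c=='top' else '')
print(env.state())
E
```

```text
top [498. 185. 887.] [448.22584658 448.22584658   1.        ]
stop top 0.77 [152. 252. 143.  36.] [[149.0, 283.0], [296.0, 250.0], [304.0, 286.0], [158.0, 319.0]] [[407.0, 348.0], [470.0, 71.0], [402.0, 56.0], [340.0, 331.0]]
big_block top 0.63 [222. 233.  44.  42.] [[218.0, 263.0], [227.0, 232.0], [269.0, 243.0], [261.0, 275.0]] [[444.0, 219.0], [503.0, 204.0], [482.0, 123.0], [423.0, 138.0]]
small_block top 0.62 [158. 236.  41.  35.] [[159.0, 266.0], [166.0, 235.0], [200.0, 243.0], [193.0, 274.0]] [[438.0, 331.0], [497.0, 319.0], [482.0, 254.0], [424.0, 266.0]]
loupe top 0.69 [126. 166.  20.  16.] [[128.0, 165.0], [146.0, 165.0], [146.0, 182.0], [128.0, 182.0]] [[632.0, 399.0], [632.0, 364.0], [599.0, 363.0], [598.0, 398.0]]
tweezers top 0.5 [117. 123.  43.  19.] [[115.0, 137.0], [162.0, 118.0], [166.0, 128.0], [119.0, 147.0]] [[687.0, 426.0], [727.0, 336.0], [707.0, 327.0], [668.0, 417.0]]
pot top 0.73 [348. 197.  24.  22.] [[348.0, 197.0], [372.0, 197.0], [372.0, 219.0], [348.0, 219.0]] [[574.0, -34.0], [574.0, -82.0], [531.0, -82.0], [530.0, -34.0]]
parts_dish top 0.8 [260. 111.
[... 1175 characters left out ...]
19.0, 149.0], [319.0, 157.0], [310.0, 157.0]] 
{'time_s': 0.9, 'qpos': array([-7.61467859e+01,  1.83106530e+01,  8.96384132e+01, -7.69012197e-04,
        7.20422660e+01, -1.14719195e+00]), 'qvel': array([-0.00366283,  0.00055781,  0.0723447 , -0.03274423, -0.00668163,
       -0.03203755]), 'effort': array([-2.01654271e-03, -4.12347007e+01, -2.32231951e+01,  7.24492455e-02,
        3.75784223e-02,  6.88803212e-06]), 'ee_pos': array([ 148.81680004, -555.44283756,  192.39242375]), 'ee_rot': array([1.79991349e+02, 9.04975965e-04, 1.50006430e+01]), 'force': array([-0.47075479,  0.84683488,  0.08051307]), 'torque': array([-0.03908644,  0.00464485,  0.03570619]), 'gripper_width': 91.20101638794037}
```

View pics/t0.png

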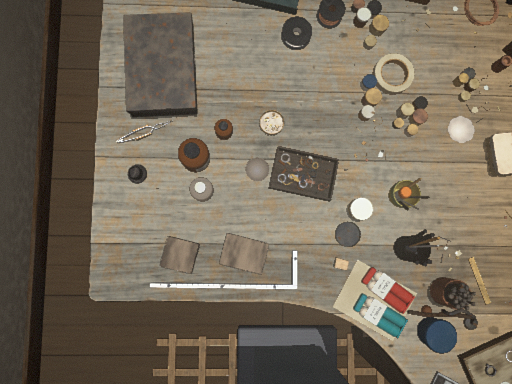

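View pics/s0.png

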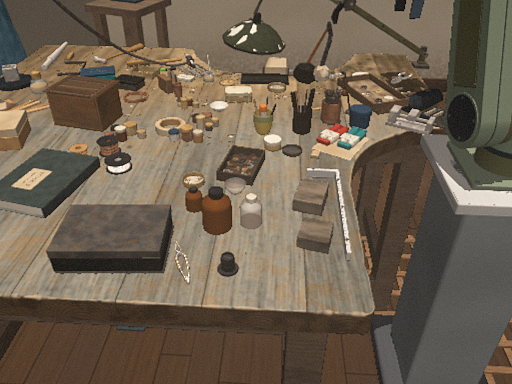

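The top view shows the L stop's fence on rows 284-289 over columns 150-297. The end stop is at column 295, the big block at (245,253) and the small block at (180,254). I'll fit these more precisely next.

```bash
cat > fit.py <<'E'
from h import *
from scipy.optimize import least_squares
def blocks(cam='top'):
    """returns stop pose and block poses"""
    im=grab_frame(cam); g=im.astype(int)
    out={}
    for q,w,l,h in(('big_block',62,85,29),('small_block',59,63,26)):
        r=spotter.trace(q,cam)
        if not r: continue
        m=r[0]['region'].astype(np.uint8)
        # render box silhouette and match to mask (soft IoU), coarse-to-fine
        y,x=np.nonzero(m); c=ray(cam,[[x.mean(),y.mean()]],h/2)[0]
        S=8; ys=slice(y.min()-8,y.max()+9); xs=slice(x.min()-8,x.max()+9); mm=m[ys,xs].astype(float)
        def sil(v):
            a=np.radians(v[2]);R=np.array([[np.cos(a),-np.sin(a)],[np.sin(a),np.cos(a)]])
            P=[[*(R@[sx*w/2,sy*l/2]+v[:2]),z] for sx in(-1,1) for sy in(-1,1) for z in(0,h)]
            u=proj(cam,P)-[xs.start,ys.start]
            hull=cv2.convexHull(((u+.5)*S).astype(np.float32)).round().astype(np.int32)
            b=np.zeros((mm.shape[0]*S,mm.shape[1]*S),np.uint8);cv2.fillConvexPoly(b,hull,1)
            return cv2.resize(b.astype(np.float32),mm.shape[::-1],interpolation=cv2.INTER_AREA)
        from scipy.optimize import minimize
        best=min((minimize(lambda v:np.abs(sil(v)-mm).sum(),[c[0],c[1],a0],method='Nelder-Mead',options=dict(initial_simplex=[[c[0],c[1],a0],[c[0]+6,c[1],a0],[c[0],c[1]+6,a0],[c[0],c[1],a0+6]])) for a0 in(-12,0,12)),key=lambda o:o.fun)
        out[q]=best.x; print(q,round(r[0]['conf'],2),'xy,yaw',best.x.round(1),'err',round(best.fun,1),'of',int(m.sum()))
    return im,out
def instop(v,s):
    a=np.radians(s[2]);R=np.array([[np.cos(a),-np.sin(a)],[np.sin(a),np.cos(a)]])
    return np.r_[R.T@(np.array(v[:2])-s[:2]),v[2]-s[2]].round(1)
E
python3 - <<'E'
from fit import *
im,o=blocks()
r=spotter.trace('stop','top')[0]['region'].astype(np.uint8)
w=im.astype(int).min(2)
# stop: same silhouette fitting, top faces
y,x=np.nonzero(r); S=8; xs,ys=140,240
mm=r[240:300,140:310].astype(float)
def poly(s):
    a=np.radians(s[2]);R=np.array([[np.cos(a),-np.sin(a)],[np.sin(a),np.cos(a)]])
    b=np.zeros((60*S,170*S),np.uint8)
    for x0,x1,y0,y1 in((-8,0,-8,270),(-8,65,-8,0)):
        P=[[*(R@[X,Y]+s[:2]),Z] for X in(x0,x1) for Y in(y0,y1) for Z in(0,20)]
        cv2.fillConvexPoly(b,cv2.convexHull(((proj('top',P)-[xs,ys]+.5)*S).astype(np.float32)).round().astype(np.int32),1)
    return cv2.resize(b.astype(np.float32),(170,60),interpolation=cv2.INTER_AREA)
from scipy.optimize import minimize
wm=(w[240:300,140:310]); 
for nm,M in(('mask',mm),('white',np.clip((wm-130)/70.,0,1))):
    f=lambda s:np.abs(poly(s)-M).sum()
    b=min((minimize(f,[405,65,a],method='Nelder-Mead',options=dict(initial_simplex=[[405,65,a],[415,65,a],[405,75,a],[405,65,a+3]])) for a in(-3,0,3)),key=lambda q:q.fun)
    print(nm,'stop',b.x.round(2),b.fun,M.sum())
    for k in o: print(k,instop(o[k],b.x))
c=cv2.resize(im[220:300,130:320],None,fx=4,fy=4,interpolation=cv2.INTER_CUBIC)
cv2.imwrite('pics/c0.png',c[:,:,::-1])
E
```

```text
big_block 0.88 xy,yaw [463.  171.2 -14.3] err 111.1 of 1380
small_block 0.88 xy,yaw [459.9 294.4 -13.7] err 61.3 of 1058
mask stop [404.2   78.36  -0.53] 149.234375 979.0
big_block [ 58.   93.4 -13.8]
small_block [ 53.7 216.6 -13.2]
white stop [ 4.0373e+02  7.7410e+01 -3.3000e-01] 321.2388392857143 722.6999999999999
big_block [ 58.7  94.1 -14. ]
small_block [ 54.9 217.3 -13.4]
```

View pics/c0.png

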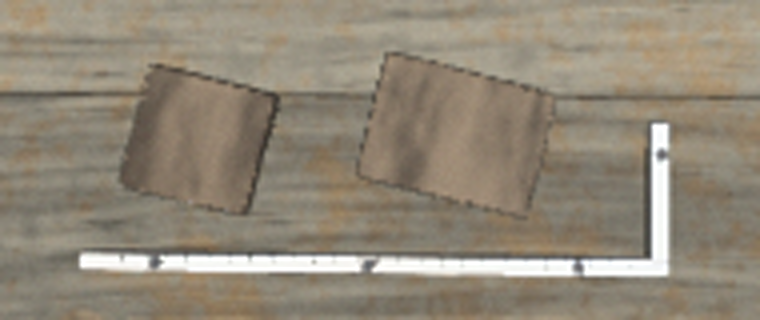

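```bash
python3 -m jog '0 0 0 1 2 2 0.4;0 0 0 3 4.4 3 0.4;0 0 -1 4.4 6.6 3 0.4;0 0 -2 6 8.8 3 0.4;0 0 -3 7.2 11 3 0.4'
```

```text
time_s: 1.72
ee_pos: [310.6, -310.9, 267.3]
ee_rot: [179.9, -0.1, -0.2]
force: [0.4, 0.2, -0.2]
gripper_width: 43.9
```

The crop confirms the fit: both blocks are tilted about 13.5° from the fence, left end farther away, and the stop is at about (404,78) with yaw about -0.4°.

```bash
python3 -m jog '0 0 0 1 2 0 0.4;0 0 0 2 4 0 0.4;0 0 0 3 6 0 0.4;0 0 0 4 8 0 0.4;0 0 0 5 10 0 0.4'; python3 -m jog '0 0 0 1 2 0 0.4;0 0 0 2 4 0 0.4;0 0 0 3 6 0 0.4;0 0 0 4 8 -2 0.4;0 0 0 4.2 9 -4 0.4'
```

```text
time_s: 2.35
ee_pos: [435.1, -60.7, 267.2]
ee_rot: [180.0, -0.1, 0.0]
force: [1.1, -0.8, -0.0]
gripper_width: 36.7
time_s: 2.98
ee_pos: [540.8, 162.4, 171.3]
ee_rot: [-179.9, -0.3, 0.1]
force: [0.5, -1.0, -0.7]
gripper_width: 36.6
```

```bash
python3 -m jog '0 0 0 0 0.3 -2 0.4;0 0 0 -0.1 0.3 -4 0.4;0 0 0 -0.2 0.3 -5.5 0.4;0 0 0 -0.2 0.3 -6.2 0.4;0 0 0 -0.2 0.3 -6.2 0.4'
```

```text
time_s: 3.6
ee_pos: [532.7, 167.2, 15.1]
ee_rot: [179.9, 0.2, 0.0]
force: [-1.1, 0.6, 0.7]
gripper_width: 36.5
```

```bash
python3 -m jog '0 0 0 -0.4 0 -0.2 0.4;0 0 0 -0.8 0 -0.2 0.4;0 0 0 -1.1 0 -0.2 0.4;0 0 0 -1.4 0 -0.2 0.4;0 0 0 -1.7 0 -0.2 0.4'; python3 -m jog '0 0 0 -0.1 0 0 0.4;0 0 0 -0.2 0 0 0.4;0 0 0 -0.3 0 0 0.4'
```

```text
time_s: 4.22
ee_pos: [490.9, 167.6, 11.7]
ee_rot: [-180.0, -0.0, 0.0]
force: [0.4, -0.2, -0.6]
gripper_width: 36.7
time_s: 4.6
ee_pos: [483.9, 167.5, 11.4]
ee_rot: [180.0, -0.0, -0.0]
force: [0.5, -0.2, 0.6]
gripper_width: 36.2
```

```bash
for i in 1; do python3 -m jog '0 0 0 -0.06 0 0 0.4;0 0 0 -0.12 0 0 0.4'; done
python3 - <<'E'
from fit import *
s=[404,78,-.45]
im,o=blocks()
for k in o: print(k,instop(o[k],s))
cv2.imwrite('pics/c1.png',cv2.resize(im[180:300,130:320],None,fx=4,fy=4)[:,:,::-1])
E
```

```text
time_s: 4.85
ee_pos: [480.8, 167.5, 11.4]
ee_rot: [180.0, -0.0, -0.0]
force: [-0.4, -0.2, 0.7]
gripper_width: 36.5
small_block 0.66 xy,yaw [459.8 294.6 -15. ] err 175.9 of 944
small_block [ 54.1 217.  -14.6]
```

View pics/c1.png

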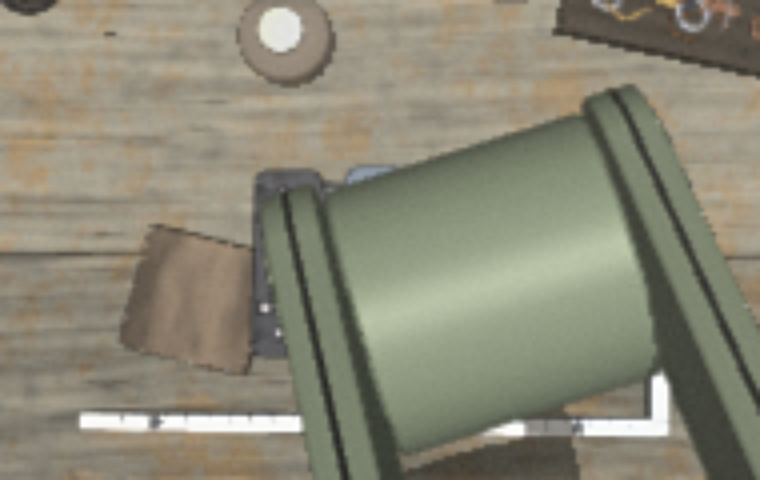

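The arm hides the big block from the top camera, so I'll continue by force feel.

```bash
python3 -m jog '0 0 0 -0.06 0 0 0.4;0 0 0 -0.12 0 0 0.4';python3 - <<'E'
from h import *
im=save('side','s1.png'); cv2.imwrite('pics/s1.png',cv2.resize(im[130:280,240:400],None,fx=4,fy=4)[:,:,::-1])
E
```

```text
time_s: 5.25
ee_pos: [477.7, 167.5, 11.4]
ee_rot: [180.0, 0.0, -0.0]
force: [-0.1, 0.3, -0.0]
gripper_width: 36.1
```

View pics/s1.png

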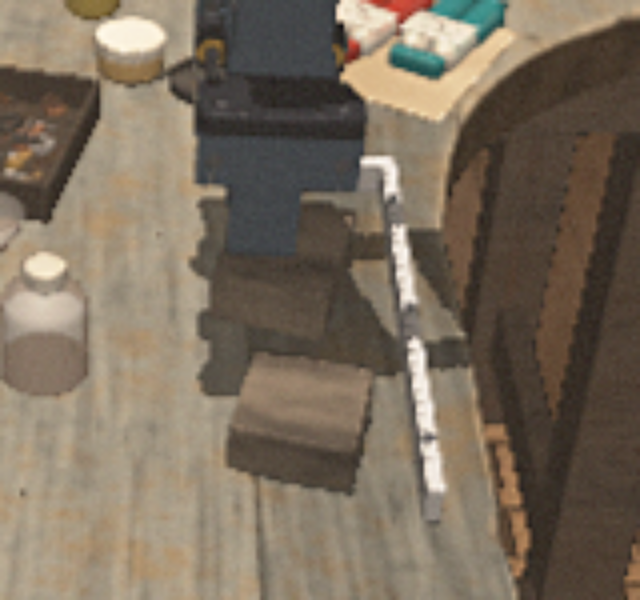

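Run:
```python
from h import *
f=lambda P:((proj('side',P)-[240,130])*4).round().tolist()
print('tip',f([[461.7,199,11.4],[493.7,199,11.4],[461.7,199,40],[493.7,199,40]]))
print('cam top tip',f([[477,167,11]]))
for n,x0 in(('fence',404.5),('shift10',415)):
    print(n,f([[x0,213,29],[x0+62,213,29],[x0,213,0],[x0+62,213,0],[x0+62,128,29]]))
# block far/left-face corners seen in picture -> world
print(ray('side',np.array([[215,300],[330,335],[218,265],[335,280]])/4.+[240,130],29).round())
```

```text
tip [[287.0, 300.0], [225.0, 297.0], [292.0, 255.0], [229.0, 252.0]]
cam top tip [[256.0, 263.0]]
fence [[405.0, 293.0], [282.0, 288.0], [399.0, 338.0], [277.0, 333.0], [275.0, 195.0]]
shift10 [[384.0, 292.0], [261.0, 287.0], [378.0, 338.0], [257.0, 332.0], [256.0, 195.0]]
[[500. 225.  29.]
 [445. 250.  29.]
 [499. 195.  29.]
 [439. 204.  29.]]
```

Run:
```python
from h import *
im=grab_frame('side')[170:225,285:350]
im=cv2.resize(im,None,fx=10,fy=10,interpolation=cv2.INTER_CUBIC)
im=(255*(np.clip(im/255.,0,1))**.5).astype(np.uint8)
cv2.imwrite('pics/s2.png',im[:,:,::-1])
```

```text
(no output)
```

View pics/s2.png

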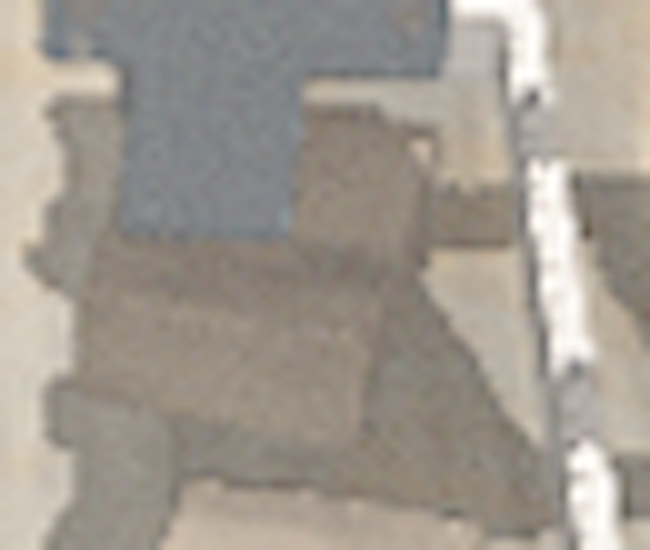

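The contrast-enhanced view shows the finger tip above the block's top face, ending near crop (210,235). So the open tips sit higher than the TCP reading, and the block may not have moved at all. I'll back off, close the fingers and look.

```bash
python3 -m jog '0 0 0 0.4 0 0.8 0.4;0 0 0 1.5 0 0.8 0.2;0 0 0 2.8 0 0.8 0;0 0 0 2.8 0 0.8 0;0 0 0 2.8 0 0.8 0'
python3 - <<'E'
from h import *
a=np.radians(-14);R=np.array([[np.cos(a),-np.sin(a)],[np.sin(a),np.cos(a)]])
P=[[*(R@[sx*31,42.5]+[463,171]),z] for sx in(1,-1) for z in(29,0)]
print('orig left face far-top,far-bot,near-top,near-bot',proj('side',P).round(1).tolist(),'seen (293,199)(292.5,208.5)(322.5,202)(320,214)')
im=grab_frame('side');e=env.state()['ee_pos'];print(e,'tip expected px',proj('side',[[e[0]-16,e[1]+13,e[2]],[e[0]+16,e[1]+13,e[2]]])-[240,110])
im=cv2.resize(im[110:230,240:360],None,fx=5,fy=5,interpolation=cv2.INTER_CUBIC)
cv2.imwrite('pics/s3.png',(255*(im/255.)**.6).astype(np.uint8)[:,:,::-1])
E
```

```text
time_s: 5.98
ee_pos: [546.7, 167.3, 31.0]
ee_rot: [180.0, 0.1, -0.0]
force: [-0.8, 1.0, 0.4]
gripper_width: 1.0
orig left face far-top,far-bot,near-top,near-bot [[292.2, 198.9], [291.4, 210.1], [322.2, 204.5], [320.9, 215.8]] seen (293,199)(292.5,208.5)(322.5,202)(320,214)
[546.47471217 167.29717324  31.08508316] tip expected px [[39.1365608  80.63824113]
 [23.82775055 80.02046845]]
```

View pics/s3.png

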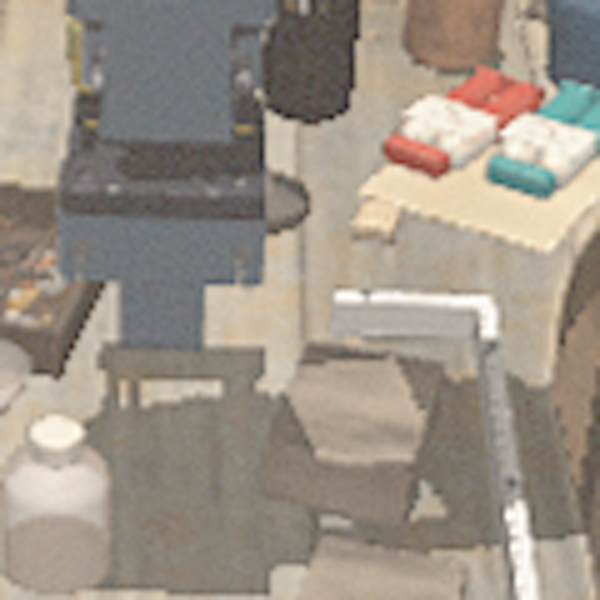

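The block hasn't moved. The finger tip at crop (160,350) is about 10 px higher than the TCP reading predicts (row 401), roughly 25 mm. I'll go down in guarded steps and feel for the bench.

```bash
python3 -m jog '0 0 0 0 0 -0.5 0;0 0 0 0 0 -0.9 0;0 0 0 0 0 -0.9 0'; python3 -m jog '0 0 0 0 0 -0.1 0;0 0 0 0 0 -0.2 0;0 0 0 0 0 -0.2 0'
python3 - <<'E'
from h import *
im=grab_frame('side');e=env.state()['ee_pos'];print(e,proj('side',[[e[0],e[1]+13,z] for z in(0,20,40)])-[240,110],env.state()['force'])
im=cv2.resize(im[110:230,240:360],None,fx=5,fy=5,interpolation=cv2.INTER_CUBIC)
cv2.imwrite('pics/s4.png',(255*(im/255.)**.6).astype(np.uint8)[:,:,::-1])
E
```

```text
time_s: 6.4
ee_pos: [546.5, 167.2, 7.6]
ee_rot: [179.9, 0.2, 0.0]
force: [1.2, 0.2, 0.7]
gripper_width: 0.8
time_s: 6.78
ee_pos: [547.7, 167.5, 3.8]
ee_rot: [180.0, 0.0, -0.0]
force: [0.8, 0.3, -0.2]
gripper_width: 0.7
[547.80746439 167.51703499   3.9602665 ] [[30.44481959 92.30829391]
 [30.69432122 84.67451965]
 [30.94990638 76.85461317]] [ 0.5938257   0.22714172 -0.27388417]
```

View pics/s4.png

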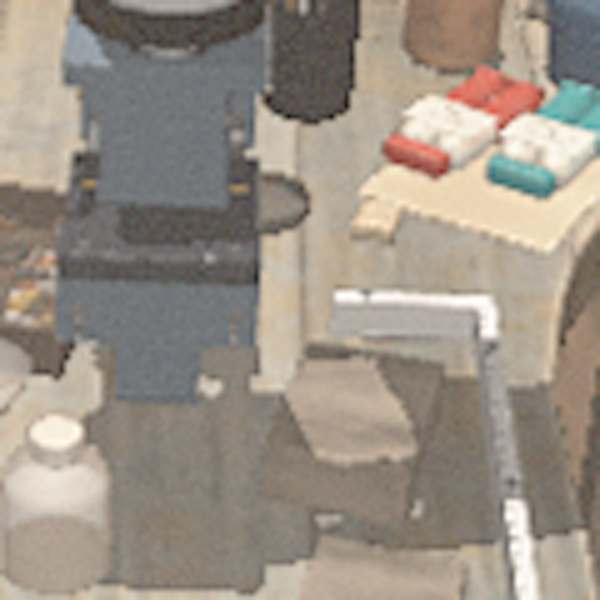

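```bash
for i in 1; do python3 -m jog '0 0 0 0 0 -0.1 0;0 0 0 0 0 -0.2 0;0 0 0 0 0 -0.2 0'; done
python3 - <<'E'
from h import *
for c in('top','side'):
    e=env.state()['ee_pos']
    print(c,proj(c,[[e[0]+a*38,e[1]+b*89,e[2]+79] for a in(-1,1) for b in(-1,1)]).round(0).tolist())
E
```

```text
time_s: 7.2
ee_pos: [547.6, 167.4, -1.4]
ee_rot: [180.0, 0.0, 0.0]
force: [0.2, 0.6, 0.3]
gripper_width: 0.3
top [[296.0, 229.0], [197.0, 228.0], [296.0, 187.0], [198.0, 186.0]]
side [[290.0, 147.0], [290.0, 194.0], [256.0, 146.0], [250.0, 192.0]]
```

TCP z reads -1.4 with no contact, so the z reading, or the tool length, is off by roughly 25 mm. I'll keep feeling downward.

```bash
python3 -m jog '0 0 0 0 0 -0.1 0;0 0 0 0 0 -0.2 0;0 0 0 0 0 -0.3 0'; python3 -m jog '0 0 0 0 0 -0.1 0;0 0 0 0 0 -0.2 0'
```

```text
time_s: 7.58
ee_pos: [547.7, 167.5, -8.8]
ee_rot: [180.0, 0.0, 0.0]
force: [-1.0, -0.7, 1.1]
gripper_width: 0.5
time_s: 7.82
ee_pos: [547.8, 167.5, -13.8]
ee_rot: [180.0, 0.0, -0.0]
force: [0.2, -0.1, -0.7]
gripper_width: 0.2
```

```bash
python3 -m jog '0 0 0 -0.3 0.1 -0.2 0;0 0 0 -0.9 0.2 -0.2 0;0 0 0 -1.2 0.2 -0.2 0;0 0 0 -1.5 0.2 -0.2 0;0 0 0 -1.8 0.2 -0.2 0'; python3 -m jog '0 0 0 -0.2 0 0 0;0 0 0 -0.4 0 0 0;0 0 0 -0.6 0 0 0'
python3 - <<'E'
from h import *
im=grab_frame('side')
im=cv2.resize(im[130:250,260:380],None,fx=5,fy=5,interpolation=cv2.INTER_CUBIC)
cv2.imwrite('pics/s5.png',(255*(im/255.)**.6).astype(np.uint8)[:,:,::-1])
E
```

```text
time_s: 8.45
ee_pos: [502.6, 172.6, -18.3]
ee_rot: [-180.0, -0.0, 0.0]
force: [0.8, -0.6, 0.4]
gripper_width: 0.5
time_s: 8.82
ee_pos: [487.9, 172.7, -18.4]
ee_rot: [-180.0, -0.1, -0.0]
force: [1.0, 1.0, 0.6]
gripper_width: 0.4
```

View pics/s5.png

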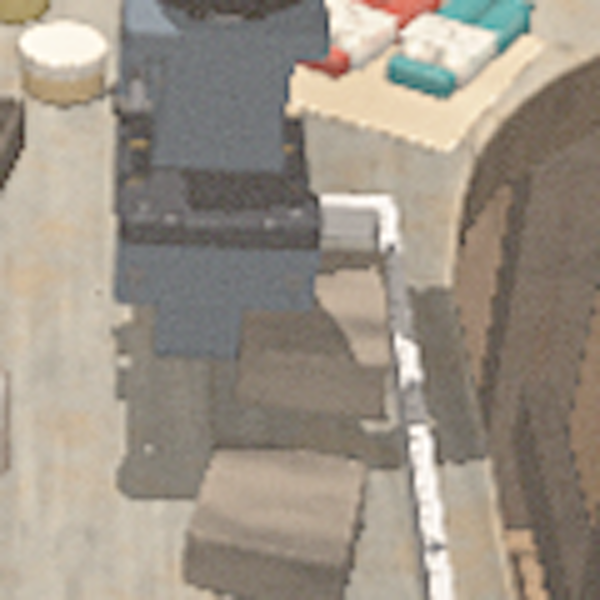

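The view now shows the block being pushed: its left face spans (240,350)-(390,410), nearly square, with a few mm left to the fence at column 405. Continuing.

```bash
python3 -m jog '0 0 0 -0.1 0 0 0;0 0 0 -0.2 0 0 0;0 0 0 -0.2 0 0 0'; python3 -m jog '0 0 0 -0.06 0 0 0;0 0 0 -0.12 0 0 0;0 0 0 -0.12 0 0 0'
```

```text
time_s: 9.25
ee_pos: [484.6, 172.7, -18.1]
ee_rot: [-180.0, -0.2, 0.0]
force: [5.4, -0.9, -0.5]
gripper_width: 0.0
time_s: 9.62
ee_pos: [484.8, 172.9, -17.4]
ee_rot: [-179.9, -0.6, 0.1]
force: [10.0, -2.8, -1.3]
gripper_width: 0.4
```

```bash
python3 -m jog '0 0 0 0.8 0 0 0;0 0 0 1.7 0.8 0 0;0 0 0 1.7 2.4 0 0;0 0 0 1.7 4 0 0;0 0 0 1.7 4.9 0 0'; python3 -m jog '0 0 0 -0.4 0 0 0;0 0 0 -0.7 0 0 0;0 0 0 -1 0 0 0;0 0 0 -1.2 0 0 0'
```

```text
time_s: 10.25
ee_pos: [521.1, 296.1, -19.1]
ee_rot: [179.9, 0.1, 0.1]
force: [-1.7, -0.2, -0.6]
gripper_width: 0.5
time_s: 10.75
ee_pos: [491.7, 294.2, -18.4]
ee_rot: [180.0, 0.0, -0.0]
force: [0.6, -0.5, 0.5]
gripper_width: 0.6
```

```bash
python3 -m jog '0 0 0 -0.15 0 0 0;0 0 0 -0.3 0 0 0;0 0 0 -0.3 0 0 0'; python3 -m jog '0 0 0 -0.08 0 0 0;0 0 0 -0.16 0 0 0;0 0 0 -0.16 0 0 0'
```

```text
time_s: 11.12
ee_pos: [484.8, 295.1, -18.4]
ee_rot: [-180.0, -0.0, 0.0]
force: [0.5, 0.8, -0.2]
gripper_width: 0.4
time_s: 11.5
ee_pos: [483.8, 295.6, -17.9]
ee_rot: [-179.9, -0.3, 0.0]
force: [7.4, -1.4, -1.1]
gripper_width: 0.6
```

```bash
python3 -m jog '0 0 0 1.2 0 0 0;0 0 0 1.6 1.2 0 0;0 0 0 1.6 2.8 0 0;0 0 0 0.2 2.8 0 0;0 0 0 -1.7 2.8 0 0'; python3 -m jog '0 0 0 0 0 0 0;0 0 0 0 0 0 0';python3 - <<'E'
from fit import *
im,o=blocks()
for k in o: print(k,instop(o[k],[404,78,-.45]))
cv2.imwrite('pics/c2.png',cv2.resize(im[180:300,110:320],None,fx=3.8,fy=3.8)[:,:,::-1])
E
```

```text
time_s: 12.12
ee_pos: [437.1, 364.9, -19.3]
ee_rot: [179.9, 0.1, -0.0]
force: [-0.7, -0.4, 0.0]
gripper_width: 0.6
time_s: 12.38
ee_pos: [438.5, 365.1, -18.4]
ee_rot: [180.0, -0.0, 0.0]
force: [-0.1, -0.3, 0.6]
gripper_width: 0.2
big_block 0.68 xy,yaw [710.3 403.9 -55.3] err 291.0 of 291
small_block 0.89 xy,yaw [435.7 290.6  -3. ] err 317.2 of 507
big_block [303.8 328.3 -54.9]
small_block [ 30.  212.9  -2.5]
```

View pics/c2.png

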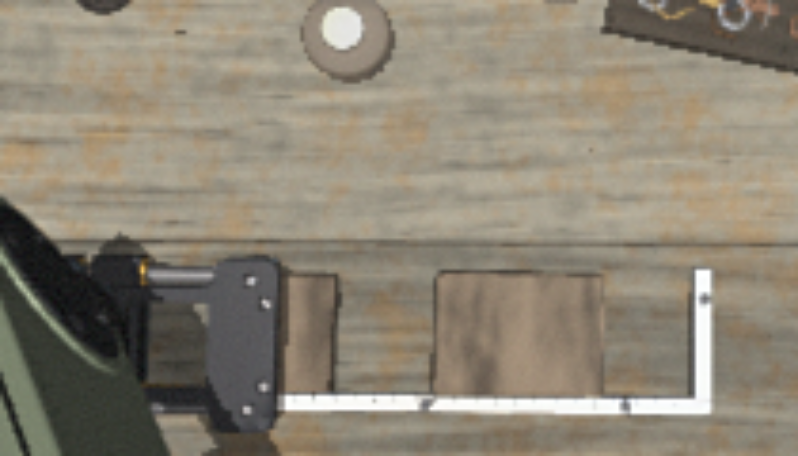

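Both blocks look flush with the fence. The big one (crop columns 435-602) is 45 mm from the end stop, and the small one (right edge at 337) is 48 mm from the big one. Next I'll push the small block along the fence to close both gaps.

```bash
python3 -m jog '0 0 0 -0.2 -0.6 0 0;0 0 0 -0.2 -1.2 0 0;0 0 0 -0.2 -1.6 0 0;0 0 0 -0.2 -2 0 0;0 0 0 -0.2 -2.4 0 0'; python3 -m jog '0 0 0 0 -0.4 0 0;0 0 0 0 -0.8 0 0;0 0 0 0 -1.2 0 0;0 0 0 0 -1.6 0 0;0 0 0 0 -2 0 0'
python3 - <<'E'
from h import *
print(env.state()['force'])
E
```

```text
time_s: 13.15
ee_pos: [433.5, 304.4, -18.5]
ee_rot: [-180.0, -0.0, -0.0]
force: [-0.7, 0.9, 0.3]
gripper_width: 0.5
time_s: 13.78
ee_pos: [433.3, 254.5, -18.5]
ee_rot: [-180.0, -0.0, 0.0]
force: [-0.1, 2.2, 1.4]
gripper_width: 0.5
[-0.13626708  2.15341674  1.43012062]
```

```bash
python3 -m jog '0 0 0 0 -0.2 0 0;0 0 0 0 -0.4 0 0;0 0 0 0 -0.5 0 0'; python3 -m jog '0 0 0 0 -0.08 0 0;0 0 0 0 -0.16 0 0;0 0 0 0 -0.16 0 0'
```

```text
time_s: 14.15
ee_pos: [433.3, 242.4, -18.5]
ee_rot: [-180.0, -0.0, -0.0]
force: [-0.7, 1.2, 0.4]
gripper_width: 0.6
time_s: 14.52
ee_pos: [433.3, 238.4, -18.6]
ee_rot: [180.0, -0.0, 0.0]
force: [-0.5, -0.0, 0.1]
gripper_width: 0.4
```

```bash
python3 -m jog '0 0 0 0 -0.08 0 0;0 0 0 0 -0.16 0 0;0 0 0 0 -0.16 0 0'; python3 -m jog '0 0 0 0 -0.06 0 0;0 0 0 0 -0.12 0 0;0 0 0 0 -0.12 0 0'
```

```text
time_s: 14.9
ee_pos: [435.0, 236.7, -18.0]
ee_rot: [-179.8, -0.2, -0.1]
force: [0.6, 7.8, 0.0]
gripper_width: 0.7
time_s: 15.28
ee_pos: [435.5, 236.7, -17.5]
ee_rot: [-179.5, -0.3, -0.3]
force: [-2.8, 19.5, 1.0]
gripper_width: 0.6
```

Firm contact at 19.5 N. I'll back off and check from above.

```bash
python3 -m jog '0 0 0 0 0.6 0 0;0 0 0 0 2 0 0;0 0 0 0 4 0 0;0 0 0 0 5 0 0;0 0 0 0 5 0 0';python3 - <<'E'
from fit import *
im,o=blocks()
for k in o: print(k,instop(o[k],[404,78,-.45]))
cv2.imwrite('pics/c3.png',cv2.resize(im[220:300,150:310],None,fx=5,fy=5,interpolation=cv2.INTER_CUBIC)[:,:,::-1])
E
```

```text
time_s: 15.9
ee_pos: [432.9, 357.3, -19.0]
ee_rot: [179.9, 0.0, 0.1]
force: [-0.2, 0.3, -0.3]
gripper_width: 0.4
big_block 0.76 xy,yaw [437.3 120.7  -0.8] err 93.5 of 1436
small_block 0.93 xy,yaw [437.4 194.3  -2.4] err 51.1 of 1090
big_block [32.9 43.  -0.3]
small_block [ 32.5 116.6  -1.9]
```

View pics/c3.png

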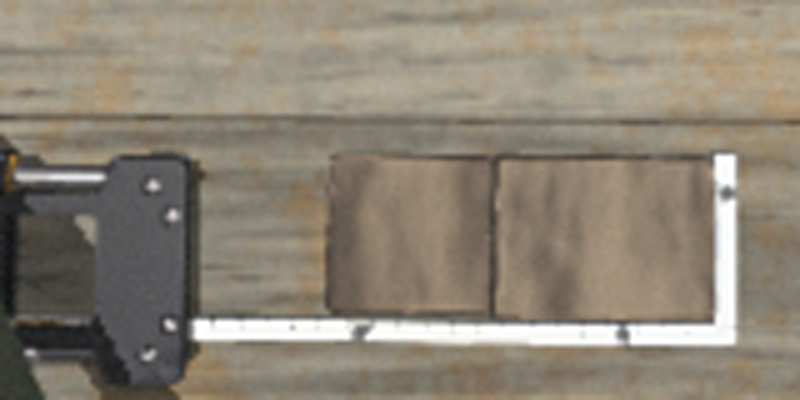

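The picture shows the big block in the corner and the small one butting against it. The small block is 2-3 mm off the fence and turned about 2° (bottom edge at row 312, fence at 318). I'll reseat it from behind.

```bash
python3 -m jog '0 0 0 1.6 0 0 0;0 0 0 3.2 -0.8 0 0;0 0 0 3.2 -2.8 0 0;0 0 0 3.2 -4.8 0 0;0 0 0 3.2 -6.4 0 0'; python3 -m jog '0 0 0 -0.4 -0.2 0 0;0 0 0 -0.7 -0.2 0 0;0 0 0 -0.9 -0.2 0 0'; python3 -m jog '0 0 0 -0.1 0 0 0;0 0 0 -0.2 0 0 0;0 0 0 -0.2 0 0 0'
```

```text
time_s: 16.68
ee_pos: [512.3, 193.0, -18.7]
ee_rot: [179.9, 0.1, -0.1]
force: [0.6, -0.5, -0.5]
gripper_width: 0.2
time_s: 17.05
ee_pos: [490.1, 192.2, -18.5]
ee_rot: [-180.0, -0.0, 0.0]
force: [0.1, -0.3, -0.1]
gripper_width: 0.4
time_s: 17.42
ee_pos: [485.7, 191.9, -18.6]
ee_rot: [180.0, -0.0, 0.0]
force: [0.4, 0.1, -0.2]
gripper_width: 0.5
```

```bash
python3 -m jog '0 0 0 -0.08 0 0 0;0 0 0 -0.16 0 0 0;0 0 0 -0.16 0 0 0'; python3 -m jog '0 0 0 -0.06 0 0 0;0 0 0 -0.12 0 0 0;0 0 0 -0.12 0 0 0'
```

```text
time_s: 17.8
ee_pos: [482.8, 191.6, -18.3]
ee_rot: [-180.0, -0.1, 0.0]
force: [2.6, -0.9, -1.1]
gripper_width: 0.5
time_s: 18.18
ee_pos: [482.9, 191.9, -17.6]
ee_rot: [-179.9, -0.5, 0.1]
force: [7.8, -2.1, -1.4]
gripper_width: 0.4
```

```bash
python3 -m jog '0 0 0 0.8 0 0 0;0 0 0 1.2 -1 0 0;0 0 0 1.2 -2.6 0 0;0 0 0 0.6 -2.8 0 0;0 0 0 0.3 -2.8 0 0'; python3 -m jog '0 0 0 -0.1 0 0 0;0 0 0 -0.2 0 0 0;0 0 0 -0.25 0 0 0;0 0 0 -0.25 0 0 0'
```

```text
time_s: 18.8
ee_pos: [484.4, 121.3, -18.8]
ee_rot: [180.0, 0.1, -0.1]
force: [0.6, -0.2, 1.3]
gripper_width: 0.5
time_s: 19.3
ee_pos: [484.5, 122.3, -17.5]
ee_rot: [-180.0, -0.5, 0.1]
force: [7.5, -4.5, -0.8]
gripper_width: 0.3
```

```bash
python3 -m jog '0 0 0 0.9 0 0 0;0 0 0 1.5 0 1 0;0 0 0 1.5 0 3 0;0 0 0 1.5 2 4.5 0;0 0 0 1.5 4 5 0'; python3 -m jog '0 0 0 0 2 0 0;0 0 0 -1 4 0 0;0 0 0 -2 6 0 0;0 0 0 -2 7.5 0 0;0 0 0 -2 7.5 0 0';python3 - <<'E'
from fit import *
im,o=blocks()
for k in o: print(k,instop(o[k],[404,78,-.45]))
for q in('loupe','tweezers','pot','parts_dish','wood_chock'):
    r=spotter.look_for(q,'top'); print(q,[(round(d['conf'],2),np.round(d['box']).tolist()) for d in r[:1]])
cv2.imwrite('pics/c4.png',cv2.resize(im[220:300,150:310],None,fx=5,fy=5,interpolation=cv2.INTER_CUBIC)[:,:,::-1])
E
```

```text
time_s: 19.92
ee_pos: [518.5, 223.8, 109.4]
ee_rot: [-179.9, -0.2, -0.0]
force: [0.0, -0.4, -0.1]
gripper_width: 0.4
time_s: 20.55
ee_pos: [466.0, 412.2, 106.0]
ee_rot: [-180.0, 0.0, 0.3]
force: [-0.9, 0.1, -0.2]
gripper_width: 0.7
big_block 0.81 xy,yaw [435.2 119.3  -0.5] err 94.1 of 1442
small_block 0.7 xy,yaw [435.9 194.3  -1.1] err 39.5 of 1043
big_block [30.8 41.5 -0. ]
small_block [ 31.  116.6  -0.6]
loupe [(0.5, [127.0, 166.0, 19.0, 21.0])]
tweezers [(0.73, [116.0, 125.0, 35.0, 18.0])]
pot [(0.87, [346.0, 198.0, 26.0, 20.0])]
parts_dish [(0.7, [260.0, 110.0, 26.0, 26.0])]
wood_chock [(0.75, [347.0, 198.0, 23.0, 22.0])]
```

View pics/c4.png

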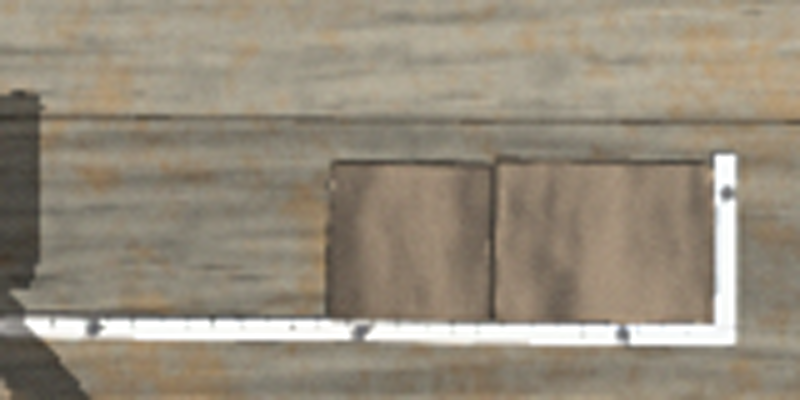

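The last picture shows both blocks flush to the fence (row 320), touching each other at column 492, with the big one against the end stop at column 713. Handing in.

```bash
python3 -c "
from workcell import env
print(env.job_done())"
```

```text
the job is handed in; nothing more can be done
None
```

I pushed both charcoal blocks against the long fence, then slid them along it so the big one touches the end stop and the small one butts against it. I handed the job in at about 21 s with the arm clear; no verdict is reported.

**Final check from the top camera, in the stop's frame:**

| Block | x (mm) | y (mm) | Turn | Allowed x | Allowed y |
|---|---|---|---|---|---|
| big_block | 30.8 | 41.5 | 0.0° | 27–35 | 39–47.5 |
| small_block | 31.0 | 116.6 | -0.6° | 25.5–33.5 | 112–125.5 |

The last picture shows no visible gaps. The final seating pushes met firm contact of about 8 N at the fence, and the push along it ended at about 20 N at the end stop.

**What disagreed or went wrong:**
- **Tool height:** the reported TCP height did not match reality. The finger tips stood roughly 25 mm higher than it said, so my first push passed over the big block without moving it. I found this in the side view and lowered the fingers step by step.
- **Reseating:** after the slide along the fence the small block stood 2–3 mm off it and turned about 2°. I pushed it back against the fence from behind.
- **Bystanders:** the pot, dish, tweezers and loupe were found within a few pixels of where they started. In the last check the detector put the wooden chock on the pot's position, so the chock was not re-confirmed, but the arm did not work near it.

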